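# Vent a purged dry box, release its two catches and hold the top door wide

## Task

The dry box is still under purge gas, so first raise the yellow-knobbed vent lever until it stands upright; then squeeze the blue main catch so that the clear top door rises onto its safety catch, and squeeze the red safety catch to free it. Take the door by its black bar, swing it up past the half-open detent and finish still holding it wide open by the bar for a colleague to reach in, with the lever left up and the bottle and beaker standing where they are.

Things in the scene. Friction and masses are not known exactly. Their poses are not given: they have to be found in the camera images.
- drybox: White plastic tub with a blue foot band, fixed to the table: 190 deep (x) x 360 wide (y) x 105 high, with a clear door on top. Origin: centre of its underside; x points from its front (catches and door bar) to its rear (door hinge), y to its left end (vent valve), z up. Its yaw varies.
- vent_lever (a joint): Angle of the vent lever (rad): 0 lies level, knob towards the front of the box (starts at 0 to 0.25); 1.5 is its stop, upright (vent open). Stiff pivot (about 0.05 N m): it stays where it is left.
- vent_knob (a point): Centre of the yellow knob at the end of the vent lever: a short round barrel, 18 across, 18 long along the box's y, with flat ends to pinch between. Its centre is 50 from the end wall of the box, and it is free on both sides along y.
- vent_pivot (a point): Pivot of the vent lever on the brass valve head at the left end of the box, 85 above the table. The axis runs along the box's y; the knob's centre is 60 from it.
- main_grip (a point): Blue main catch, on the front of the box near one end (the catches swap ends): midway between its two upright blue fins, at a good height to pinch. The fins face each other along the box's y; each is 6 thick, 26 long (along x), from 30 below to 16 above this point; 48 over their outer faces. Outside the fins, along y, 45 or more is free on each side; the door keeper's legs begin 24 behind this point (towards the box), and the bracket below, 30 wide, 32 under it.
- main_catch (a joint): How far each blue fin has moved inward (m): 0 at rest, 0.008 at the stop; both move together and spring back (3 to 6 N). From 0.006 (36 mm over the fins) its noses are off the keeper, and the door jumps up by 0.055 rad onto the safety catch; when let go the fins spring back and the door stays raised.
- safety_grip (a point): Red safety catch, on the front of the box near the other end: midway between its two red fins; same sizes and way of working as the blue one.
- safety_catch (a joint): How far each red fin has moved inward (m): 0 at rest, 0.008 at the stop, free of the keeper from 0.006. Squeezed after the main catch, it lets two spring pins lift the door to about 0.14 rad, where it stays when the fins are let go. Squeezed before, it has no effect.
- door (a joint): Angle of the clear top door (rad): 0 shut, 1.35 its stop, wide open. Damped hinge; the door (0.5 kg or so, 360 wide) falls when let go: above the detent it sinks back to rest on it at about 0.8, below the detent to about 0.14. The detent lies between 0.55 and 0.85 and takes a few newtons more at the bar.
- door_grip: Black round bar of the door, 12 across, lying along the box's y between two arms 87 apart (clear inside); origin at the bar's centre. The bar stands 42 in front of the door's front edge, clear all round. It turns with the door, 237 from the hinge axis.
- door_hinge (a point): Middle of the door's hinge axis, along the box's y at its rear upper edge, 110 above the table. With the door shut the bar's centre lies 237 in front of it (-x) and 3 above it.
- bottle_mid (a point): Bystander: white reagent bottle with a green label, 80 across, 150 high; point half-way up.
- beaker_mid (a point): Bystander: clear plastic beaker, 72 across, 85 high; point half-way up.

How it is judged:
On the way, in this order (a step that is already met when the one before it is completed fails the run):
1. the vent lever stands upright (over 1.2 rad) while the door is still shut (value of joint vent_lever above 1.2 rad and value of joint door below 0.03 rad), for 0.2 s.
2. the main catch has been squeezed: the door has risen onto the safety catch (value of joint door between 0.04 and 0.08 rad), for 0.2 s.
3. the safety catch has been squeezed: the door is free of both catches (value of joint door above 0.1 rad), for 0.1 s.
4. the door has been swung past its detent (over 0.95 rad) (value of joint door above 0.95 rad), for 0.1 s.
At the end, for the whole second after the job is handed in: The door stands still at more than 1.1 rad (of 1.35), held there by the fingers on its bar (more than 1 N), and the vent lever is still up (over 1.15 rad) (value of joint door above 1.1 rad and velocity of joint door between -0.05 and 0.05 rad/s and contact force between the fingers and door_grip above 1 N and value of joint vent_lever above 1.15 rad); the arm keeps its last pose, push and grip.
It fails at once if the bottle or beaker is shifted by more than 15 mm (distance of any of bottle_mid, beaker_mid from where it was at the start of the episode above 0.015 m).
It also fails if it takes over 69 s, if anything falls off the work surface, if the arm or the gripper's body presses on something with over 40 N, if the wrist force passes 120 N, or if a joint passes its speed limit or range.

## Robot

A 7-joint arm with a two-finger parallel gripper is mounted at the origin on the work surface. World frame = base frame: x ahead of the robot, y to its left, z up, the work surface at z = 0. Lengths are in m, angles in rad, forces in N, time in s.
With the tool pointing down it reaches from about 0.35 to 0.9 m from the base axis. Payload 7.2 kg.
Tool frame: the origin (TCP) lies on the centre line of the jaws, within the pads' length; the fingertips stand 11 mm ahead of it and the grasp point (between the pads) lies 8 mm behind it; z points along the fingers, y is the line along which they close (so a half turn about z gives the same grasp; the last joint's range is limited). The gripper opens to 88 mm and grips with 3 to 60 N. Pads are 20 mm wide; open, the fingers measure 115 mm over their backs; the gripper's body (75 mm by 178 mm) begins 61 mm behind the grasp point.
Start: joints at [1.067, 0.411, -0.013, 1.596, 0.006, 1.134, -0.082], TCP at [0.264, -0.567, 0.207] pointing down, gripper open.
Joint ranges: [-2.95, 2.95], [-0.29, 1.99], [-1.47, 1.44], [0.14, 2.54], [-1.03, 4.17], [0.13, 1.85], [-2.86, 2.86]. Speed limits (rad/s): [2.39, 2.39, 3.01, 3.01, 3.14, 3.14, 3.14].

## Interface

Orientations are given as a 3x3 rotation matrix whose columns are the frame's x, y, z axes.
In Python, from workcell import manip gives the robot as it stands.
- The arm moves only by the tool step_arm, never from a script. Its argument "steps" is a list of rows, each a list of 7 numbers: the shift along the tool's x, y, z in mm, then the turn, a rotation vector about the tool's x, y, z in degrees, then the opening, from -1 (shut) to 1 (fully open). A call has exactly 10 rows; each row is the pose to reach, as a shift and turn from the pose commanded when the call began, along the tool's axes at that moment; what a row does not reach only later rows make up. A row lasts 1/10 s, in which the tool goes at most 50 mm and 8.59 degrees, less where a joint would pass 70% of its speed; a pose out of reach is approached as far as the arm can. A call with a gripper value outside its range is refused whole. The fingers move at their own pace and stop on an object; the grip force is fixed at half the most. Time passes only in rows, so rows that repeat a pose let the fingers close, or fill a call up. It gives the time, the measured TCP pose, the force, the opening and the grip force at its end, in the units of the state.
- manip.get_state(): the state, without advancing time (a new reading comes with each control period).
- manip.snapshot(name): name is "side" or "top"; returns a dict with "frame" (400x640x3 uint8, red, green, blue), "range_z" (400x640 float32, m along the optical axis (not along the pixel's ray), 0 where there is no reading), "fx", "fy", "cx", "cy" (pixels), "cam_to_world" (4x4, takes a point from camera to world coordinates). Camera axes: x right, y down, z forward; pixel columns grow to the right and rows downward; lengths in m; the calibration is good to about 2 mm. A picture is of the moment at which its call begins.
- manip.sign_off(): hands the job in; it is judged then, once.
The state is a dict: "time": time; "qpos": joint angles; "qvel": joint speeds; "joint_efforts": joint torques, N m; "tool_pos": TCP position; "tcp_rot": TCP orientation; "contact_force": force on the tool from outside, world axes, zero at the start; "ft_torque": the same for the moment, N m; "width": finger opening in m; "finger_force": force on a finger pad.
Only numpy, scipy, OpenCV 4.12 (cv2) and the standard library are available. Lean on these libraries where they do the work, as an engineer would, in place of code of your own. Each camera call takes 0.05 s, during which the arm holds its last target. There are 200 camera calls.

## Working session

There is one attempt and no reset: what is moved stays moved. The work goes in short steps, Python scripts to look and compute and a tool call to move; the robot and the scene stay as the last step left them, time stands still between calls to the robot, and variables do not carry over. Pictures are saved under pics/ and viewed, at most 10 in all, crops included, and the job is handed in when it is done.

Besides the shell and the picture viewer there is one more tool, called after "Call:" as name([rows], argument=value, ...), one row to a line, values as JSON. step_arm: Moves the arm, as the interface text tells. Its arguments: {"type":"object","properties":{"steps":{"type":"array"}},"required":["steps"]}

```bash
ls; mkdir -p pics; python3 - <<'E'
from workcell import manip
import cv2,pickle,numpy as np
d={}
for n in("side","top"):
    s=manip.snapshot(n); d[n]=s; cv2.imwrite(f"pics/{n}0.png",s["frame"][:,:,::-1]); print(n,s["fx"],s["cx"],s["cy"],np.round(s["cam_to_world"],3).tolist())
pickle.dump(d,open("s0.pkl","wb"))
s=manip.get_state();print(s["time"],s["tool_pos"],s["tcp_rot"],s["width"])
E
```

```text
pics
side 415.6776076441479 313.218364985611 195.15367568753186 [[-0.922, -0.288, 0.26, 0.356], [-0.388, 0.682, -0.62, 0.547], [0.001, -0.672, -0.741, 0.749], [0.0, 0.0, 0.0, 1.0]]
top 517.2166926860536 323.2560846305939 203.70231614721115 [[-0.014, -0.998, 0.064, 0.52], [-1.0, 0.014, -0.001, 0.014], [-0.0, -0.064, -0.998, 1.363], [0.0, 0.0, 0.0, 1.0]]
0.1 [ 0.26360665 -0.56618914  0.20612996] [[ 9.06517053e-01  4.22168656e-01 -6.76892330e-04]
 [ 4.22169185e-01 -9.06516271e-01  1.19606390e-03]
 [-1.08673220e-04 -1.37001541e-03 -9.99999056e-01]] 0.08787857152164026
```

View pics/side0.png

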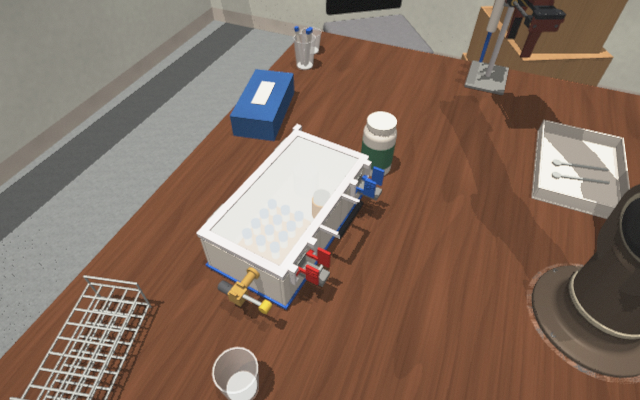

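View pics/top0.png

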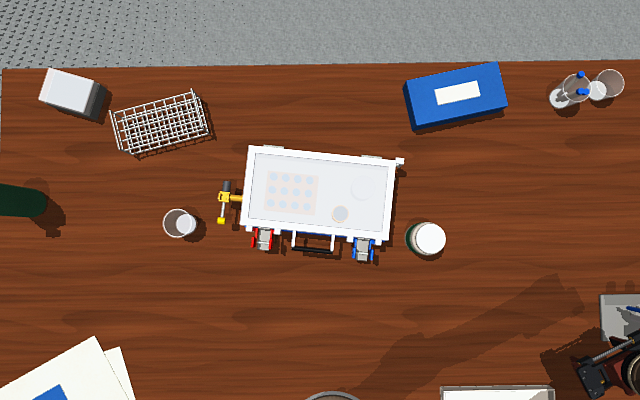

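The side view shows the box with its front facing the robot: the lever knob is at (265,307), red catch (317,265), blue catch (370,182). In the top view the knob is at (221,220), red catch (263,238), bar (313,247), blue catch (363,248), bottle (428,238) and beaker (180,223).

```bash
cat > h.py <<'E'
import numpy as np,cv2
def pts(s,mask):
    v,u=np.nonzero(mask&(s["range_z"]>0)); z=s["range_z"][v,u]
    p=np.c_[(u-s["cx"])*z/s["fx"],(v-s["cy"])*z/s["fy"],z]; M=s["cam_to_world"]
    return p@M[:3,:3].T+M[:3,3]
def hsv(s): return cv2.cvtColor(s["frame"],cv2.COLOR_RGB2HSV)
def box(m,r): # u0,u1,v0,v1
    o=np.zeros_like(m);o[r[2]:r[3],r[0]:r[1]]=m[r[2]:r[3],r[0]:r[1]];return o
E
python3 - <<'E'
import pickle;from h import *
d=pickle.load(open("s0.pkl","rb"))
R={"top":dict(knob=(210,245,175,230),red=(245,285,222,260),blue=(345,380,230,270),bar=(293,335,238,258)),
"side":dict(knob=(255,280,295,320),red=(295,335,245,290),blue=(352,390,165,205))}
for n,s in d.items():
    H=hsv(s);h,sa,v=[H[...,i].astype(int) for i in range(3)]
    M=dict(knob=(h>22)&(h<32)&(sa>180)&(v>150),red=((h<6)|(h>174))&(sa>180)&(v>90),blue=(h>100)&(h<125)&(sa>150)&(v>80),bar=(v<60))
    for k,r in R[n].items():
        m=box(M[k],r);p=pts(s,m)
        print(n,k,len(p),"mean",p.mean(0).round(3),"p5",np.percentile(p,3,0).round(3),"p95",np.percentile(p,97,0).round(3))
    if n=="top":
        w=box((sa<50)&(v>150),(235,410,135,250));p=pts(s,w);p=p[(p[:,2]>.095)&(p[:,2]<.13)]
        r=cv2.minAreaRect(p[:,:2].astype(np.float32)*1000);print("door",r,p[:,2].mean())
        b=pts(s,box(M["bar"],R[n]["bar"]));b=b[b[:,2]>.09];c=cv2.minAreaRect(b[:,:2].astype(np.float32)*1000);print("bar",c,b.mean(0),len(b))
        # bottle, beaker
        for r in((405,450,218,258),(160,200,205,240)):
            p=pts(s,box(v>0,r));p=p[p[:,2]>.05];print(p.mean(0),p.min(0),p.max(0))
E
```

```text
<stdin>:10: RuntimeWarning: Mean of empty slice.
  ret = um.true_divide(
Traceback (most recent call last):
IndexError: index -1 is out of bounds for axis 0 with size 0
```

```bash
cat > m.py <<'E'
import pickle;from h import *
d=pickle.load(open("s0.pkl","rb"))
R={"top":dict(knob=(210,228,212,230),red=(245,285,222,260),blue=(345,380,230,270),bar=(293,335,238,258)),
"side":dict(knob=(255,280,295,320),red=(295,335,245,290),blue=(352,390,165,205))}
for n,s in d.items():
    H=hsv(s);h,sa,v=[H[...,i].astype(int) for i in range(3)]
    M=dict(knob=(h>18)&(h<36)&(sa>140)&(v>120),red=((h<6)|(h>174))&(sa>150)&(v>90),blue=(h>100)&(h<125)&(sa>150)&(v>80),bar=(v<60))
    for k,r in R[n].items():
        m=box(M[k],r);p=pts(s,m)
        print(n,k,m.sum(),len(p),"px",[a.mean().round(1) for a in np.nonzero(m)[::-1]])
        if len(p): print("mean",p.mean(0).round(3),"p5",np.percentile(p,3,0).round(3),"p95",np.percentile(p,97,0).round(3))
    if n=="side": print("range valid",(s["range_z"]>0).mean(), H[307,265],s["range_z"][300:312:4,262:270:3])
    if n=="top":
        w=box((sa<50)&(v>150),(235,410,135,250));p=pts(s,w);p=p[(p[:,2]>.095)&(p[:,2]<.13)]
        r=cv2.minAreaRect(p[:,:2].astype(np.float32)*1000);print("door",r,p[:,2].mean())
        b=pts(s,box(M["bar"],R[n]["bar"]));b=b[b[:,2]>.09];print(len(b))
        if len(b): print("bar",cv2.minAreaRect(b[:,:2].astype(np.float32)*1000),b.mean(0))
        for r in((405,450,218,258),(160,200,205,240)):
            p=pts(s,box(v>0,r));p=p[p[:,2]>.05]
            if len(p): print(p.mean(0).round(3),p.min(0).round(3),p.max(0).round(3))
E
python3 m.py
```

```text
side knob 129 129 px [np.float64(265.0), np.float64(306.2)]
mean [0.564 0.265 0.089] p5 [0.554 0.217 0.   ] p95 [0.602 0.276 0.1  ]
side red 486 485 px [np.float64(315.8), np.float64(264.7)]
mean [0.511 0.164 0.107] p5 [0.493 0.135 0.086] p95 [0.537 0.19  0.129]
side blue 374 373 px [np.float64(371.5), np.float64(181.9)]
mean [ 0.482 -0.077  0.105] p5 [ 0.466 -0.108  0.046] p95 [ 0.508 -0.052  0.128]
range valid 0.99613671875 [ 26 163 238] [[0.8246591  0.71785265 0.8139884 ]
 [0.71147436 0.70938784 0.70987916]
 [0.7040876  0.7061296  0.7100901 ]]
top knob 56 56 px [np.float64(220.7), np.float64(220.4)]
mean [0.563 0.267 0.087] p5 [0.556 0.256 0.   ] p95 [0.571 0.293 0.102]
top red 117 117 px [np.float64(261.2), np.float64(237.9)]
mean [0.519 0.165 0.103] p5 [0.495 0.138 0.001] p95 [0.543 0.202 0.13 ]
top blue 136 135 px [np.float64(363.4), np.float64(248.3)]
mean [ 0.49  -0.083  0.1  ] p5 [ 0.466 -0.11  -0.002] p95 [ 0.513 -0.056  0.13 ]
top bar 277 276 px [np.float64(313.3), np.float64(248.9)]
mean [0.49  0.039 0.077] p5 [ 0.466 -0.004 -0.005] p95 [0.516 0.082 0.122]
door ((610.6845092773438, 18.1627197265625), (379.15283203125, 239.2128143310547), 83.57465362548828) 0.11579462916761837
182
bar ((489.1368713378906, 39.937034606933594), (94.26254272460938, 11.766589164733887), 83.04591369628906) [0.48921198 0.04075271 0.11710336]
[ 0.513 -0.229  0.135] [ 0.474 -0.272  0.05 ] [ 0.553 -0.197  0.157]
[0.56  0.381 0.073] [0.524 0.339 0.05 ] [0.593 0.411 0.089]
```

```bash
cat >> h.py <<'E'
def ray(s,u,v):
    M=s["cam_to_world"];d=M[:3,:3]@np.array([(u-s["cx"])/s["fx"],(v-s["cy"])/s["fy"],1]);return M[:3,3],d/np.linalg.norm(d)
def tri(a,b):
    A=0;B=0
    for c,d in(a,b):
        P=np.eye(3)-np.outer(d,d);A=A+P;B=B+P@c
    return np.linalg.solve(A,B)
def rz(s,uv,z):
    c,d=ray(s,*uv);return c+d*(z-c[2])/d[2]
def go(pos,yaw,st): # tool-down target, yaw (deg) of tool x
    from scipy.spatial.transform import Rotation as Ro
    R=st["tcp_rot"];c,s_=np.cos(np.radians(yaw)),np.sin(np.radians(yaw))
    T=np.array([[c,s_,0],[s_,-c,0],[0,0,-1]])
    print("pos",st["tool_pos"].round(4) if hasattr(st["tool_pos"],"round") else st["tool_pos"],"shift",(R.T@(np.array(pos)-st["tool_pos"])*1000).round(1),"rot",np.degrees(Ro.from_matrix(R.T@T).as_rotvec()).round(1))
E
python3 - <<'E'
import pickle;from h import *
from workcell import manip
d=pickle.load(open("s0.pkl","rb"));t,s=d["top"],d["side"]
k=tri(ray(t,220.7,220.4),ray(s,265,306.2));print("knob",k)
# fins: connected comps of red/blue points above z .115 in top & side, along box y
yaw=np.radians(-6.6);X=np.array([np.cos(yaw),np.sin(yaw)]);Y=np.array([-X[1],X[0]])
for n,q in d.items():
    H=hsv(q);h,sa,v=[H[...,i].astype(int) for i in range(3)]
    for nm,m,c in(("red",((h<6)|(h>174))&(sa>150)&(v>90),(.515,.164)),("blue",(h>100)&(h<125)&(sa>150)&(v>80),(.488,-.081))):
        p=pts(q,m);r=(p[:,:2]-c);p=np.c_[r@X,r@Y,p[:,2]]*1000
        p=p[(abs(p[:,0])<50)&(abs(p[:,1])<45)&(p[:,2]>110)]
        print(n,nm,len(p),"x",np.percentile(p[:,0],[3,50,97]).round(),"y",np.percentile(p[:,1],[2,98]).round(),np.histogram(p[:,1],bins=np.arange(-36,37,6))[0],"ztop",np.percentile(p[:,2],97))
go((k[0],k[1],.30),-6.6,manip.get_state())
E
```

```text
knob [0.56344613 0.26586178 0.09020807]
side red 212 x [-21.  -9.   3.] y [-23.  25.] [ 0  0 83 20  0  0  0  0  0 61 48  0] ztop 129.51565649233194
side blue 170 x [-22. -11.  -0.] y [-19.  28.] [ 0  0 14 68  0  0  0  0  0 15 73  0] ztop 128.5146617469891
top red 55 x [-18.  -8.   5.] y [-27.  22.] [ 0 15 14  0  0  0  0  0 13 13  0  0] ztop 130.60368154538904
top blue 67 x [-20.  -9.   3.] y [-24.  25.] [ 0  1 31  2  0  0  0  0  0 28  5  0] ztop 131.31924713524407
pos [ 0.2636 -0.5662  0.2061] shift [ 623.1 -627.8  -93.1] rot [-0.1  0.  31.6]
```

Call:
step_arm([
  [0,0,-50,0,0,0,1],
  [0,0,-93,0,0,8,1],
  [50,-50,-93,0,0,16,0],
  [620,-628,-93,0,0,31.6,0],
  [620,-628,-93,0,0,31.6,-0.1],
  [620,-628,-93,0,0,31.6,-0.1],
  [620,-628,-93,0,0,31.6,-0.1],
  [620,-628,-93,0,0,31.6,-0.1],
  [620,-628,-93,0,0,31.6,-0.1],
  [620,-628,-93,0,0,31.6,-0.1],
])

```text
time: 1.1
tool_pos: [0.3985, -0.1885, 0.2998]
tcp_rot: [[0.993, -0.116, 0.0], [-0.116, -0.993, -0.0], [0.0, 0.0, -1.0]]
contact_force: [0.4, -0.3, -0.1]
width: 0.0394
finger_force: 0.0
```

```bash
python3 - <<'E'
from h import *
from workcell import manip
s=manip.get_state();print(s["time"],s["width"]);go((.5635,.266,.16),-6.6,s)
E
```

```text
1.1 0.039428009633517995
pos [ 0.3985 -0.1885  0.2998] shift [ 111.4 -470.6  139.7] rot [ 0. -0. -0.]
```

Call:
step_arm([
  [111,-470,0,0,0,0,-0.1],
  [111,-470,0,0,0,0,-0.1],
  [111,-470,0,0,0,0,-0.1],
  [111,-470,0,0,0,0,-0.1],
  [111,-470,0,0,0,0,-0.1],
  [111,-470,0,0,0,0,-0.1],
  [111,-470,0,0,0,0,-0.1],
  [111,-470,0,0,0,0,-0.1],
  [111,-470,0,0,0,0,-0.1],
  [111,-470,100,0,0,0,-0.1],
])

```text
time: 2.1
tool_pos: [0.5596, 0.2551, 0.2567]
tcp_rot: [[0.994, -0.111, 0.008], [-0.111, -0.994, 0.008], [0.007, -0.008, -1.0]]
contact_force: [1.2, 0.1, -0.5]
width: 0.0396
finger_force: 0.0
```

```bash
python3 - <<'E'
from h import *
from workcell import manip
s=manip.get_state();print(s["time"],s["width"]);go((.5635,.266,.083),-6.6,s)
E
```

```text
2.1 0.03962416365032066
pos [0.5596 0.2551 0.2567] shift [  1.4  -9.8 173.8] rot [-0.5 -0.4  0.2]
```

Call:
step_arm([
  [0,0,0,0,0,0,-0.1],
  [0,0,20,0,0,0,-0.1],
  [0,0,40,0,0,0,-0.1],
  [0,0,60,0,0,0,-0.1],
  [0,0,80,0,0,0,-0.1],
  [0,0,100,0,0,0,-0.1],
  [0,0,100,0,0,0,-0.1],
  [0,0,100,0,0,0,-0.1],
  [0,0,100,0,0,0,-0.1],
  [0,0,100,0,0,0,-0.1],
])

```text
time: 3.1
tool_pos: [0.5577, 0.2474, 0.1538]
tcp_rot: [[0.993, -0.116, 0.002], [-0.116, -0.993, 0.001], [0.002, -0.001, -1.0]]
contact_force: [0.6, 0.1, 0.5]
width: 0.0395
finger_force: 0.0
```

```bash
python3 - <<'E'
from h import *
from workcell import manip
s=manip.get_state();print(s["time"],s["width"]);go((.5635,.266,.083),-6.6,s)
E
```

```text
3.1 0.039524808977076754
pos [0.5577 0.2474 0.1538] shift [  3.5 -19.1  70.8] rot [-0.  -0.1 -0. ]
```

Call:
step_arm([
  [3.5,-19,0,0,0,0,-0.1],
  [3.5,-19,0,0,0,0,-0.1],
  [3.5,-19,15,0,0,0,-0.1],
  [3.5,-19,35,0,0,0,-0.1],
  [3.5,-19,55,0,0,0,-0.1],
  [3.5,-19,71,0,0,0,-0.1],
  [3.5,-19,71,0,0,0,-0.1],
  [3.5,-19,71,0,0,0,-0.1],
  [3.5,-19,71,0,0,0,-0.1],
  [3.5,-19,71,0,0,0,-0.1],
])

```text
time: 4.1
tool_pos: [0.5633, 0.266, 0.0824]
tcp_rot: [[0.993, -0.115, 0.002], [-0.115, -0.993, 0.001], [0.001, -0.001, -1.0]]
contact_force: [-1.0, 0.5, -0.1]
width: 0.0397
finger_force: 0.0
```

```bash
python3 - <<'E'
from h import *
from workcell import manip
s=manip.snapshot("side");cv2.imwrite("pics/k.png",cv2.resize(s["frame"][200:360,170:410,::-1],None,fx=3,fy=3))
go((.5635,.266,.083),-6.6,manip.get_state())
E
```

```text
pos [0.5632 0.266  0.0823] shift [ 0.3 -0.1 -0.7] rot [-0.  -0.1 -0. ]
```

View pics/k.png

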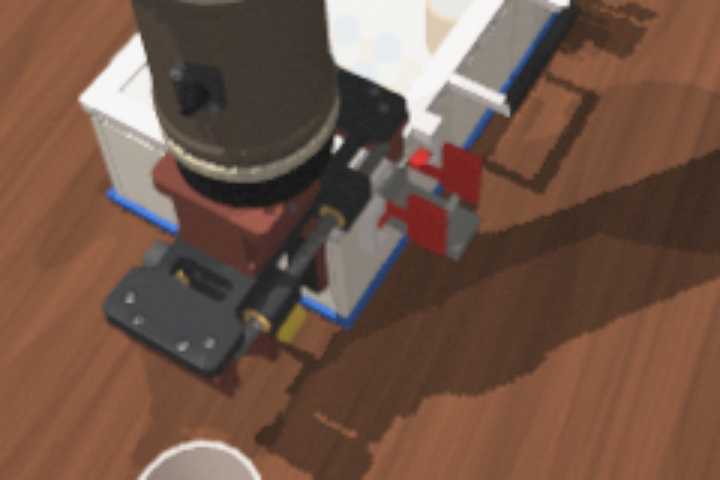

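The picture shows the knob (about (292,322) in the crop) between the fingers, clear of the box wall. I'll close on it.

Call:
step_arm([
  [0,0,0,0,0,0,-0.6],
  [0,0,0,0,0,0,-1],
  [0,0,0,0,0,0,-1],
  [0,0,0,0,0,0,-1],
  [0,0,0,0,0,0,-1],
  [0,0,0,0,0,0,-1],
  [0,0,0,0,0,0,-1],
  [0,0,0,0,0,0,-1],
  [0,0,0,0,0,0,-1],
  [0,0,0,0,0,0,-1],
])

```text
time: 5.15
tool_pos: [0.5628, 0.2659, 0.0814]
tcp_rot: [[0.993, -0.115, 0.0], [-0.115, -0.993, 0.0], [0.0, -0.0, -1.0]]
contact_force: [0.3, 1.0, 0.8]
width: 0.0161
finger_force: 30.0
```

Call:
step_arm([
  [1.6,0,-9.4,0,0,0,-1],
  [4.5,0,-17.9,0,0,0,-1],
  [8.6,0,-26,0,0,0,-1],
  [13.9,0,-33.2,0,0,0,-1],
  [20.2,0,-39.7,0,0,0,-1],
  [27.4,0,-45.1,0,0,0,-1],
  [35.3,0,-49.4,0,0,0,-1],
  [43.7,0,-52.4,0,0,0,-1],
  [52,0,-54,0,0,0,-1],
  [54,0,-54.2,0,0,0,-1],
])

```text
time: 6.15
tool_pos: [0.6175, 0.259, 0.1354]
tcp_rot: [[0.993, -0.116, 0.0], [-0.116, -0.993, -0.0], [0.0, 0.0, -1.0]]
contact_force: [-0.4, -0.1, 0.4]
width: 0.0003
finger_force: 0.0
```

Call:
step_arm([
  [1,0,0,0,0,0,-1],
  [1,0,0,0,0,0,-1],
  [1,0,0,0,0,0,-1],
  [1,0,0,0,0,0,-0.1],
  [1,0,0,0,0,0,-0.1],
  [1,0,0,0,0,0,-0.1],
  [1,0,-20,0,0,0,-0.1],
  [1,0,-50,0,0,0,-0.1],
  [1,0,-90,0,0,0,-0.1],
  [1,0,-110,0,0,0,0],
])

```text
time: 7.15
tool_pos: [0.6181, 0.2601, 0.2492]
tcp_rot: [[0.993, -0.115, 0.004], [-0.115, -0.993, 0.002], [0.003, -0.002, -1.0]]
contact_force: [-0.7, 1.1, -0.7]
width: 0.0429
finger_force: 0.0
```

```bash
python3 - <<'E'
from h import *
from workcell import manip
s=manip.snapshot("side");H=hsv(s);m=(H[...,0]>24)&(H[...,0]<36)&(H[...,1]>140)&(H[...,2]>120)
p=pts(s,m);q=p[(abs(p[:,0]-.6)<.08)&(abs(p[:,1]-.265)<.05)&(p[:,2]>.06)]
print(len(q),q.mean(0) if len(q) else 0, q[:,2].max() if len(q) else 0)
cv2.imwrite("pics/k2.png",cv2.resize(s["frame"][200:360,170:410,::-1],None,fx=3,fy=3))
st=manip.get_state();go((.479,-.077,.20),-6.6,st);go((.479,-.077,.106),-6.6,st)
E
```

```text
3 [0.57365064 0.26729251 0.12894231] 0.12938657037946855
pos [0.619  0.2607 0.2519] shift [-100.4  351.8   49.8] rot [-0.2 -0.4 -0. ]
pos [0.619  0.2607 0.2519] shift [-101.   352.2  143.8] rot [-0.2 -0.4 -0. ]
```

View pics/k2.png

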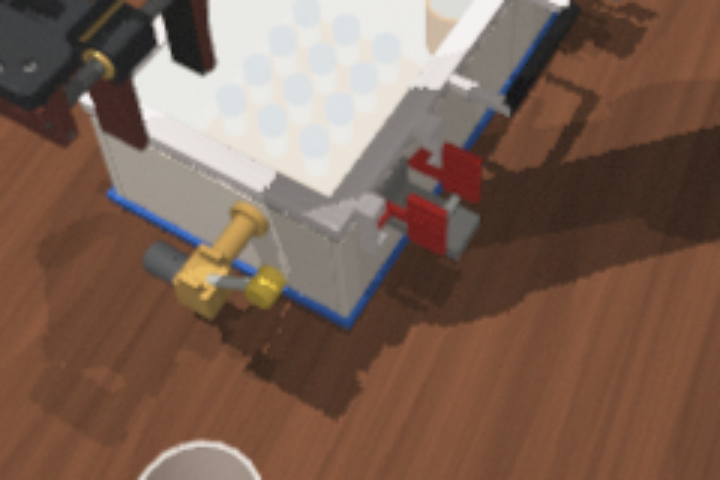

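The lever slipped out part-way: the knob is now at crop (265,287), roughly 0.7 rad. I'll push it the rest of the way with closed fingers.

```bash
python3 - <<'E'
from h import *
from workcell import manip
s=dict(np.load("x.npz")) if 0 else manip.snapshot("side")
c,d=ray(s,258.3,295.7)
yaw=np.radians(-6.6);X=np.array([np.cos(yaw),np.sin(yaw),0]);Y=np.array([-X[1],X[0],0]);k0=np.array([.5635,.266,.09])
p=c+d*((k0-c)@Y)/(d@Y);print("knob",p)
P=k0+X*.0598;P[2]=.085;r=p-P;print("angle",np.arctan2(r[2],-r@X),np.hypot(r[2],r@X),"pivot",P)
go(p-X*.032+[0,0,.06],-6.6,manip.get_state())
E
```

```text
knob [0.5744808  0.26472948 0.11717824]
angle 0.5834576080631274 0.058408958942009516 pivot [0.62290369 0.25912676 0.085     ]
pos [0.6187 0.2605 0.2495] shift [-76.8   1.1  71.9] rot [-0.2 -0.3 -0. ]
```

Call:
step_arm([
  [-40,1,0,0,0,0,-1],
  [-79,1,0,0,0,0,-1],
  [-79,1,0,0,0,0,-1],
  [-79,1,20,0,0,0,-1],
  [-79,1,50,0,0,0,-1],
  [-79,1,80,0,0,0,-1],
  [-79,1,110,0,0,0,-1],
  [-79,1,138,0,0,0,-1],
  [-79,1,138,0,0,0,-1],
  [-79,1,138,0,0,0,-1],
])

```text
time: 8.25
tool_pos: [0.5386, 0.2674, 0.1072]
tcp_rot: [[0.993, -0.115, -0.001], [-0.115, -0.993, -0.0], [-0.001, 0.001, -1.0]]
contact_force: [0.8, 0.5, -0.0]
width: 0.0007
finger_force: 0.0
```

Call:
step_arm([
  [0,0,0,0,0,0,-1],
  [8,0,0,0,0,0,-1],
  [16,0,0,0,0,0,-1],
  [24,0,0,0,0,0,-1],
  [31,0,-2,0,0,0,-1],
  [38,0,-5,0,0,0,-1],
  [45,0,-10,0,0,0,-1],
  [50,0,-15,0,0,0,-1],
  [55,0,-18,0,0,0,-1],
  [58,0,-18,0,0,0,-1],
])

```text
time: 9.25
tool_pos: [0.5973, 0.2623, 0.1329]
tcp_rot: [[0.993, -0.115, 0.004], [-0.115, -0.993, 0.001], [0.004, -0.002, -1.0]]
contact_force: [-15.0, -8.0, 47.2]
width: 0.0004
finger_force: 24.1
```

```bash
python3 - <<'E'
from h import *
from workcell import manip
s=manip.snapshot("side");cv2.imwrite("pics/k3.png",cv2.resize(s["frame"][200:360,170:410,::-1],None,fx=3,fy=3))
st=manip.get_state();print(st["contact_force"],(st["tool_pos"]-[.6229,.2591,0])@[.993,-.115,0]);go((.6,.26,.14),-6.6,st)
E
```

```text
[-12.36356631  -6.74084478  42.34254728] -0.024327732262002123
pos [0.5987 0.2621 0.1333] shift [ 1.5  1.9 -6.6] rot [-0.1 -0.4 -0.1]
```

View pics/k3.png

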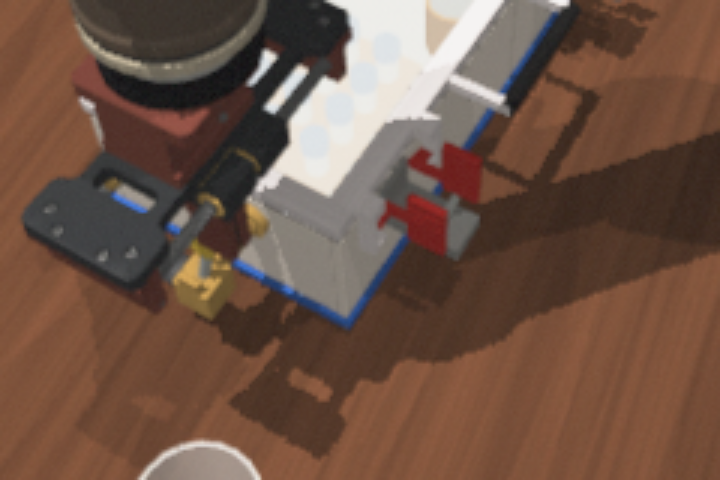

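Call:
step_arm([
  [0,0,-5,0,0,0,-1],
  [0,0,-15,0,0,0,-1],
  [0,0,-35,0,0,0,-1],
  [0,0,-60,0,0,0,-1],
  [-60,0,-80,0,0,0,-1],
  [-90,0,-80,0,0,0,-1],
  [-90,40,-80,0,0,0,-1],
  [-90,80,-80,0,0,0,-0.5],
  [-90,120,-80,0,0,0,0],
  [-90,150,-80,0,0,0,0.5],
])

```text
time: 10.3
tool_pos: [0.4898, 0.1194, 0.206]
tcp_rot: [[0.993, -0.117, 0.001], [-0.117, -0.993, -0.001], [0.001, 0.001, -1.0]]
contact_force: [-0.2, 0.1, 0.1]
width: 0.0206
finger_force: 0.0
```

```bash
python3 - <<'E'
from h import *
from workcell import manip
s=manip.snapshot("side");cv2.imwrite("pics/k4.png",cv2.resize(s["frame"][200:360,170:410,::-1],None,fx=3,fy=3))
st=manip.get_state();print(st["contact_force"])
go((.479,-.077,.20),-6.6,st)
E
```

```text
[-0.38437969 -4.32428115 -0.88689906]
pos [0.4898 0.1145 0.2057] shift [ 12.6 191.3   6.5] rot [ 0.2 -0.  -0.4]
```

View pics/k4.png

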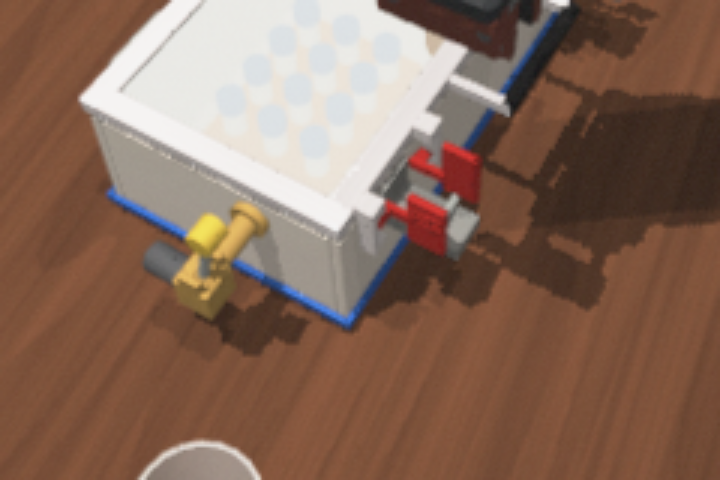

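The lever now looks upright (knob at crop (207,233)) and the door is shut. Next is the blue catch.

Call:
step_arm([
  [12,191,0,0,0,0,1],
  [12,191,0,0,0,0,1],
  [12,191,0,0,0,0,1],
  [12,191,0,0,0,0,1],
  [12,191,0,0,0,0,1],
  [12,191,0,0,0,0,1],
  [12,191,0,0,0,0,1],
  [12,191,0,0,0,0,1],
  [12,191,0,0,0,0,1],
  [12,191,0,0,0,0,1],
])

```text
time: 11.35
tool_pos: [0.4796, -0.0681, 0.2056]
tcp_rot: [[0.993, -0.114, 0.0], [-0.114, -0.993, 0.0], [-0.0, -0.0, -1.0]]
contact_force: [0.4, 0.4, 0.5]
width: 0.0877
finger_force: 0.0
```

```bash
python3 - <<'E'
from h import *
from workcell import manip
s=manip.snapshot("side")
yaw=np.radians(-6.6);X=np.array([np.cos(yaw),np.sin(yaw),0]);Y=np.array([-X[1],X[0],0]);k0=np.array([.5635,.266,.09])
c,d=ray(s,239,277.7);p=c+d*((k0-c)@Y)/(d@Y);r=p-[.6229,.2591,.085];print(p,"angle",np.arctan2(r[2],-r@X),np.linalg.norm(r))
go((.479,-.077,.108),-6.6,manip.get_state())
E
```

```text
[0.60961222 0.26066463 0.1459571 ] angle 1.3547312537919987 0.06240818449369886
pos [ 0.4796 -0.0683  0.2055] shift [ 0.4  8.7 97.5] rot [-0.  0.  0.]
```

Call:
step_arm([
  [0,9,20,0,0,0,1],
  [0,9,40,0,0,0,1],
  [0,9,60,0,0,0,1],
  [0,9,80,0,0,0,1],
  [0,9,97,0,0,0,1],
  [0,9,97,0,0,0,1],
  [0,9,97,0,0,0,1],
  [0,9,97,0,0,0,0],
  [0,9,97,0,0,0,-0.3],
  [0,9,97,0,0,0,-0.3],
])

```text
time: 12.4
tool_pos: [0.4789, -0.0779, 0.1093]
tcp_rot: [[0.993, -0.116, 0.001], [-0.116, -0.993, -0.0], [0.001, 0.0, -1.0]]
contact_force: [0.5, -0.7, -0.1]
width: 0.0674
finger_force: 0.0
```

Call:
step_arm([
  [0,0,0,0,0,0,-0.3],
  [0,0,0,0,0,0,-0.3],
  [0,0,0,0,0,0,-0.3],
  [0,0,0,0,0,0,-0.3],
  [0,0,0,0,0,0,1],
  [0,0,0,0,0,0,1],
  [0,0,0,0,0,0,1],
  [0,0,0,0,0,0,1],
  [0,0,-40,0,0,0,1],
  [0,0,-80,0,0,0,1],
])

```text
time: 13.4
tool_pos: [0.4776, -0.0771, 0.1886]
tcp_rot: [[0.993, -0.115, -0.003], [-0.115, -0.993, 0.001], [-0.003, -0.001, -1.0]]
contact_force: [0.9, -0.1, -0.4]
width: 0.0798
finger_force: 0.0
```

```bash
python3 - <<'E'
from h import *
from workcell import manip
s=manip.snapshot("side");cv2.imwrite("pics/b.png",cv2.resize(s["frame"][110:330,190:430,::-1],None,fx=2.7,fy=2.7))
go((.507,.165,.20),-6.6,manip.get_state())
E
```

```text
pos [ 0.4814 -0.0772  0.1955] shift [  -2.3 -243.5   -4.4] rot [-0.  -0.4  0. ]
```

View pics/b.png

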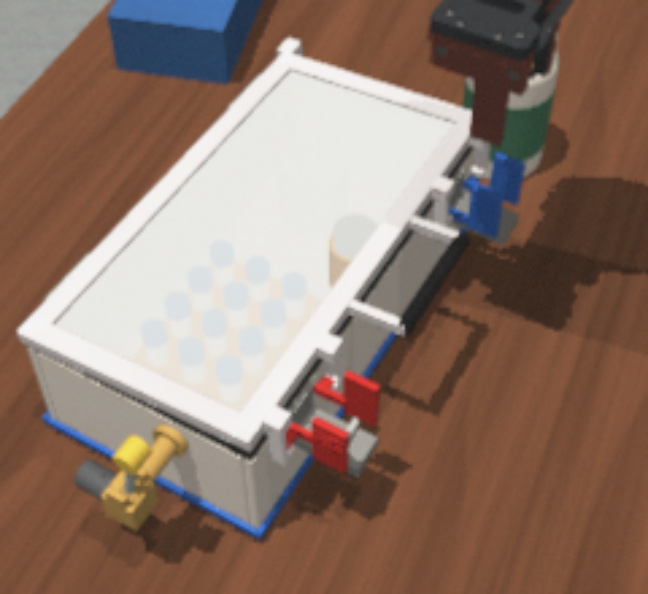

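The door shows a wedge gap at its left end near (220,440), so it has risen onto the safety catch; the lever is still up. Next is the red catch.

Call:
step_arm([
  [0,-50,-10,0,0,0,1],
  [-2,-243,-10,0,0,0,1],
  [-2,-243,-10,0,0,0,1],
  [-2,-243,-10,0,0,0,1],
  [-2,-243,-10,0,0,0,1],
  [-2,-243,-10,0,0,0,1],
  [-2,-243,-10,0,0,0,1],
  [-2,-243,-10,0,0,0,1],
  [-2,-243,-10,0,0,0,1],
  [-2,-243,-10,0,0,0,1],
])

```text
time: 14.45
tool_pos: [0.5048, 0.1623, 0.1986]
tcp_rot: [[0.993, -0.118, 0.0], [-0.118, -0.993, -0.0], [0.0, 0.0, -1.0]]
contact_force: [-0.1, -0.9, 0.2]
width: 0.0876
finger_force: 0.0
```

```bash
python3 - <<'E'
from h import *
from workcell import manip
go((.507,.165,.108),-6.6,manip.get_state())
E
```

```text
pos [0.5048 0.1623 0.1986] shift [ 1.8 -2.9 90.6] rot [ 0.  -0.  -0.2]
```

Call:
step_arm([
  [2,-3,20,0,0,0,1],
  [2,-3,40,0,0,0,1],
  [2,-3,60,0,0,0,1],
  [2,-3,80,0,0,0,1],
  [2,-3,90,0,0,0,1],
  [2,-3,90,0,0,0,1],
  [2,-3,90,0,0,0,1],
  [2,-3,90,0,0,0,0],
  [2,-3,90,0,0,0,-0.3],
  [2,-3,90,0,0,0,-0.3],
])

```text
time: 15.45
tool_pos: [0.5073, 0.1666, 0.1092]
tcp_rot: [[0.993, -0.116, 0.001], [-0.116, -0.993, 0.0], [0.001, -0.0, -1.0]]
contact_force: [-0.7, -0.9, 0.3]
width: 0.067
finger_force: 0.0
```

Call:
step_arm([
  [0,0,0,0,0,0,-0.3],
  [0,0,0,0,0,0,-0.3],
  [0,0,0,0,0,0,-0.3],
  [0,0,0,0,0,0,-0.3],
  [0,0,0,0,0,0,-0.3],
  [0,0,0,0,0,0,1],
  [0,0,0,0,0,0,1],
  [0,0,0,0,0,0,1],
  [0,0,-40,0,0,0,1],
  [0,0,-90,0,0,0,1],
])

```text
time: 16.45
tool_pos: [0.5054, 0.1661, 0.1977]
tcp_rot: [[0.993, -0.115, -0.005], [-0.115, -0.993, -0.001], [-0.005, 0.001, -1.0]]
contact_force: [-0.2, 0.5, -0.1]
width: 0.0678
finger_force: 0.0
```

Call:
step_arm([
  [0,0,-40,0,0,0,1],
  [0,0,-40,0,0,0,1],
  [-30,0,-40,0,0,0,0.5],
  [-60,0,-40,0,0,0,0],
  [-60,0,-40,0,0,20,-0.1],
  [-60,30,-40,0,0,30,-0.1],
  [-60,60,-40,0,0,40,-0.1],
  [-60,90,-40,0,0,50,-0.1],
  [-60,124,-40,0,0,60,-0.1],
  [-60,124,-40,0,0,70,-0.1],
])

```text
time: 17.45
tool_pos: [0.4323, 0.046, 0.2379]
tcp_rot: [[0.517, -0.856, -0.001], [-0.856, -0.517, -0.002], [0.001, 0.002, -1.0]]
contact_force: [0.6, 0.3, -0.2]
width: 0.0396
finger_force: 0.0
```

```bash
python3 - <<'E'
from h import *
import pickle
from workcell import manip
s=manip.snapshot("side");t=manip.snapshot("top");cv2.imwrite("pics/r.png",cv2.resize(s["frame"][110:330,190:430,::-1],None,fx=2.7,fy=2.7))
pickle.dump((s,t),open("s1.pkl","wb"))
st=manip.get_state();print(st["time"],st["qpos"].round(2));go((.489,.040,.25),-96.6,st)
E
```

```text
17.55 [ 0.17  0.08 -0.41  1.96  0.04  1.11 -2.85]
pos [0.4327 0.0496 0.2382] shift [ 37.8 -42.8 -11.8] rot [ 0.  -0.  38.4]
```

View pics/r.png

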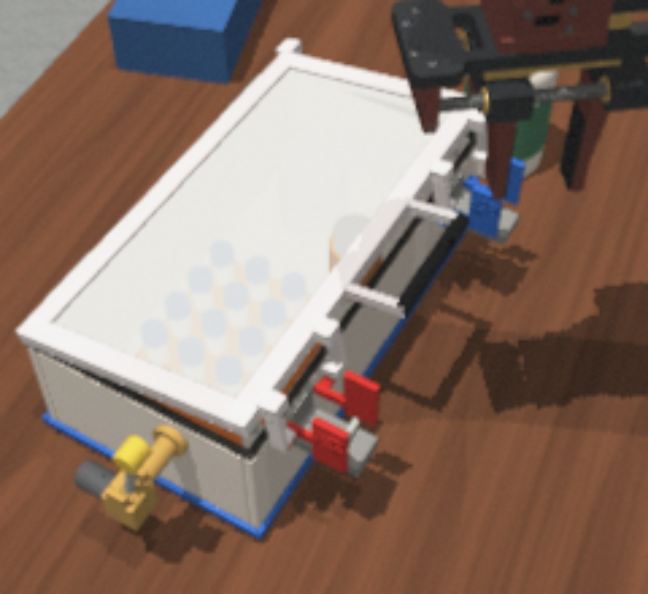

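The gap under the door has grown, so it is free of both catches. Joint 7 is near its limit, so I'll turn the other way to grasp the bar.

Call:
step_arm([
  [0,0,-30,0,0,-8,-0.1],
  [0,0,-30,0,0,-16,-0.1],
  [0,0,-30,0,0,-24,-0.1],
  [0,0,-30,0,0,-32,-0.1],
  [0,0,-30,0,0,-40,-0.1],
  [0,0,-30,0,0,-48,-0.1],
  [0,0,-30,0,0,-56,-0.1],
  [0,0,-30,0,0,-64,-0.1],
  [0,0,-30,0,0,-72,-0.1],
  [0,0,-30,0,0,-80,-0.1],
])

```text
time: 18.55
tool_pos: [0.433, 0.0514, 0.2682]
tcp_rot: [[0.925, 0.38, -0.0], [0.38, -0.925, 0.0], [-0.0, -0.0, -1.0]]
contact_force: [0.4, -0.4, 0.9]
width: 0.0397
finger_force: 0.0
```

Call:
step_arm([
  [0,0,0,0,0,-8,-0.1],
  [0,0,0,0,0,-16,-0.1],
  [0,0,0,0,0,-24,-0.1],
  [0,0,0,0,0,-32,-0.1],
  [0,0,0,0,0,-40,-0.1],
  [0,0,0,0,0,-48,-0.1],
  [0,0,0,0,0,-56,-0.1],
  [0,0,0,0,0,-63,-0.1],
  [0,0,0,0,0,-63,-0.1],
  [0,0,0,0,0,-63,-0.1],
])

```text
time: 19.55
tool_pos: [0.4329, 0.0509, 0.2683]
tcp_rot: [[0.092, 0.996, -0.0], [0.996, -0.092, 0.0], [0.0, -0.0, -1.0]]
contact_force: [-0.1, -0.5, -0.2]
width: 0.0398
finger_force: 0.0
```

```bash
python3 - <<'E'
from h import *
import pickle
from workcell import manip
s,t=pickle.load(open("s1.pkl","rb"))
yaw=np.radians(-6.6);X=np.array([np.cos(yaw),np.sin(yaw),0]);Y=np.array([-X[1],X[0],0])
for n,q in(("s",s),("t",t)):
    p=pts(q,q["frame"].max(2)<60);r=p-[.489,.04,0]
    k=(abs(r@Y)<.043)&(abs(r@X)<.02)&(p[:,2]>.12)&(p[:,2]<.17);p=p[k]
    if len(p): print(n,len(p),np.median(p,0).round(4),np.percentile(p,[5,95],0).round(3).tolist())
hinge=np.array([.489,.04,.113])+.237*X
for a in(.14,):
    b=hinge-X*.237*np.cos(a+.0127);b[2]=.11+.237*np.sin(a+.0127);print("bar model",b,"hinge",hinge)
st=manip.get_state();print(st["time"],st["qpos"].round(2));go(b+[0,0,.06],83.4,st);go(b-[0,0,.006],83.4,st)
E
```

```text
s 199 [0.4894 0.0418 0.1506] [[0.483, 0.003, 0.148], [0.497, 0.078, 0.152]]
t 135 [0.4911 0.0289 0.1496] [[0.484, 0.001, 0.145], [0.498, 0.057, 0.154]]
bar model [0.49173946 0.03968303 0.14604942] hinge [0.72442935 0.0127599  0.113     ]
19.55 [ 0.27  0.06 -0.51  1.91  0.03  1.18 -0.35]
pos [0.4329 0.0509 0.2683] shift [-5.8 59.6 62.3] rot [-0.  -0.   1.3]
pos [0.4329 0.0509 0.2683] shift [ -5.8  59.6 128.3] rot [-0.  -0.   1.3]
```

Call:
step_arm([
  [-3,30,0,0,0,1.3,-0.1],
  [-6,59,0,0,0,1.3,-0.1],
  [-6,59,0,0,0,1.3,-0.1],
  [-6,59,30,0,0,1.3,-0.1],
  [-6,59,60,0,0,1.3,-0.1],
  [-6,59,85,0,0,1.3,-0.1],
  [-6,59,105,0,0,1.3,-0.1],
  [-6,59,120,0,0,1.3,-0.1],
  [-6,59,131,0,0,1.3,-0.1],
  [-6,59,131,0,0,1.3,-0.1],
])

```text
time: 20.55
tool_pos: [0.49, 0.0391, 0.1364]
tcp_rot: [[0.114, 0.994, -0.002], [0.994, -0.114, -0.0], [-0.0, -0.002, -1.0]]
contact_force: [0.6, 0.7, -0.9]
width: 0.0394
finger_force: 0.0
```

Call:
step_arm([
  [0,0,0,0,0,0,-0.1],
  [0,0,0,0,0,0,-0.1],
  [0,0,0,0,0,0,-1],
  [0,0,0,0,0,0,-1],
  [0,0,0,0,0,0,-1],
  [0,0,0,0,0,0,-1],
  [0,0,0,0,0,0,-1],
  [0,0,0,0,0,0,-1],
  [0,0,0,0,0,0,-1],
  [0,0,0,0,0,0,-1],
])

```text
time: 21.55
tool_pos: [0.4912, 0.0389, 0.1375]
tcp_rot: [[0.113, 0.994, -0.0], [0.994, -0.113, 0.0], [0.0, -0.0, -1.0]]
contact_force: [-0.1, 0.3, -0.5]
width: 0.0006
finger_force: 0.0
```

```bash
python3 - <<'E'
from h import *
from workcell import manip
st=manip.get_state();print(st["time"],st["tool_pos"],st["contact_force"],st["width"],st["qpos"].round(2))
a0=.15
for a in np.arange(.25,1.30,.05): print(round(a,2),(237*(np.cos(a0)-np.cos(a))).round(),(237*(np.sin(a)-np.sin(a0))).round())
E
```

```text
21.55 [0.49116148 0.03894714 0.1375235 ] [-0.11617519  0.30591354 -0.48590932] 0.0005637046586923815 [ 0.22  0.31 -0.48  1.97  0.18  0.91 -0.46]
0.25 5.0 23.0
0.3 8.0 35.0
0.35 12.0 46.0
0.4 16.0 57.0
0.45 21.0 68.0
0.5 26.0 78.0
0.55 32.0 88.0
0.6 39.0 98.0
0.65 46.0 108.0
0.7 53.0 117.0
0.75 61.0 126.0
0.8 69.0 135.0
0.85 78.0 143.0
0.9 87.0 150.0
0.95 96.0 157.0
1.0 106.0 164.0
1.05 116.0 170.0
1.1 127.0 176.0
1.15 138.0 181.0
1.2 148.0 185.0
1.25 160.0 189.0
```

```bash
python3 - <<'E'
from h import *
from workcell import manip
s=manip.snapshot("side");t=manip.snapshot("top")
a=cv2.resize(s["frame"][110:270,290:450],None,fx=2.4,fy=2.4);b=cv2.resize(t["frame"][180:280,270:370],None,fx=3.84,fy=3.84)
cv2.imwrite("pics/g.png",np.hstack([a,b])[:,:,::-1])
yaw=np.radians(-6.6);X=np.array([np.cos(yaw),np.sin(yaw),0]);Y=np.array([-X[1],X[0],0])
for q in(s,t):
    p=pts(q,q["frame"].max(2)<60);r=(p-[.489,.04,0]);k=(abs(r@Y)<.045)&(abs(r@X)<.05)&(p[:,2]<.17)&(p[:,2]>.08);p=p[k];y=(r@Y)[k]
    for lo,hi in((-.043,-.015),(-.015,.015),(.015,.043)):
        m=(y>lo)&(y<hi)
        if m.sum()>5:print(lo,m.sum(),np.percentile(p[m],[5,50,95],0).round(3).tolist())
E
```

```text
-0.043 43 [[0.481, -0.005, 0.106], [0.528, 0.006, 0.108], [0.533, 0.017, 0.151]]
-0.015 65 [[0.48, 0.024, 0.105], [0.494, 0.047, 0.15], [0.536, 0.053, 0.168]]
0.015 80 [[0.488, 0.056, 0.107], [0.493, 0.069, 0.15], [0.538, 0.08, 0.153]]
```

View pics/g.png

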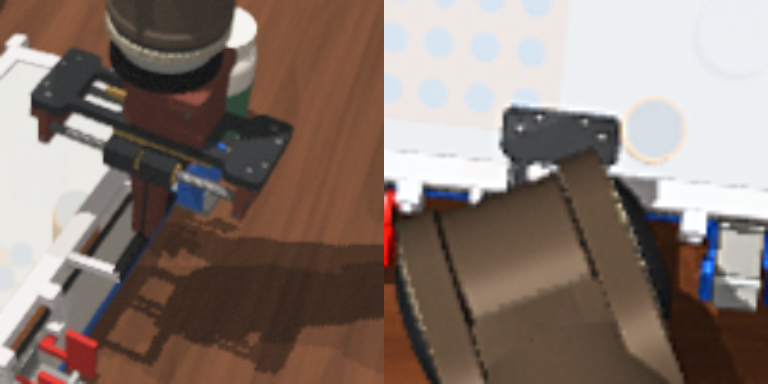

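The fingers closed to 0 without the bar, and the crop shows them near the bar at about (150,230). I'll measure where the fingertips really are.

```bash
python3 - <<'E'
from h import *
from workcell import manip
s=manip.snapshot("side")
v,u=np.mgrid[0:400,0:640]
for vv in range(196,216,2):
    m=(v==vv)&(u>=340)&(u<=364)&(u%3==0)
    p=pts(s,m);print(vv,[(*(q*1000).round().astype(int).tolist(),) for q in p], s["frame"][vv,352])
E
```

```text
196 [(526, -14, 104), (522, -21, 99), (495, 51, 184), (489, 51, 186), (483, 52, 190), (482, 10, 148), (507, -128, -4)] [69 43 38]
198 [(524, -9, 103), (500, 51, 176), (495, 51, 178), (489, 52, 182), (483, 53, 186), (481, 39, 172), (481, 13, 146), (505, -120, -2)] [70 44 40]
200 [(524, -9, 98), (501, 49, 168), (494, 51, 173), (489, 51, 176), (483, 51, 179), (481, 36, 164), (509, -110, -1), (503, -113, -1)] [68 41 36]
202 [(524, -10, 91), (499, 53, 167), (494, 50, 167), (488, 52, 172), (482, 51, 173), (481, 35, 157), (507, -104, -1), (500, -106, 0)] [66 39 31]
204 [(524, -11, 83), (499, 51, 159), (494, 50, 161), (487, 52, 166), (483, 48, 164), (512, -95, -1), (506, -100, -3), (498, -100, 0)] [68 41 37]
206 [(523, -11, 76), (499, 50, 153), (493, 50, 155), (487, 51, 159), (482, 49, 160), (510, -91, -3), (503, -92, -1), (497, -95, -1)] [67 42 35]
208 [(524, -13, 67), (521, -27, 54), (492, 52, 152), (487, 51, 154), (512, -73, 9), (508, -84, -2), (502, -88, -3), (494, -87, 1)] [60 45 48]
210 [(523, -12, 62), (497, 57, 150), (491, 56, 151), (487, 51, 147), (512, -75, -1), (506, -78, -1), (499, -79, 0), (493, -83, -2)] [39 46 64]
212 [(524, -16, 51), (494, 63, 152), (490, 60, 150), (514, -56, 11), (510, -69, -1), (504, -71, 0), (497, -74, -1), (491, -77, -1)] [61 45 41]
214 [(499, 68, 149), (493, 66, 150), (488, 63, 149), (515, -62, -3), (509, -64, -2), (502, -65, -1), (496, -69, -2), (489, -70, 0)] [79 53 40]
```

Measured fingertips end at z≈0.150 while the TCP reads 0.1375. They are about 12 mm above the TCP, not 11 mm below it as stated. That also explains the slip off the knob. I'll go about 24 mm deeper than the stated frame implies.

Call:
step_arm([
  [0,0,-5,0,0,0,-0.1],
  [0,0,-5,0,0,0,-0.1],
  [0,0,-5,0,0,0,-0.1],
  [0,0,-5,0,0,0,-0.1],
  [0,0,-5,0,0,0,-0.1],
  [0,0,5,0,0,0,-0.1],
  [0,0,12,0,0,0,-0.1],
  [0,0,18,0,0,0,-0.1],
  [0,0,24,0,0,0,-0.1],
  [0,0,24,0,0,0,-0.1],
])

```text
time: 22.7
tool_pos: [0.4905, 0.0389, 0.1125]
tcp_rot: [[0.113, 0.994, -0.002], [0.994, -0.113, 0.0], [-0.0, -0.002, -1.0]]
contact_force: [-0.9, -0.2, -0.4]
width: 0.0393
finger_force: 0.0
```

Call:
step_arm([
  [0,0,0,0,0,0,-0.1],
  [0,0,0,0,0,0,-1],
  [0,0,0,0,0,0,-1],
  [0,0,0,0,0,0,-1],
  [0,0,0,0,0,0,-1],
  [0,0,0,0,0,0,-1],
  [0,0,0,0,0,0,-1],
  [0,0,0,0,0,0,-1],
  [0,0,0,0,0,0,-1],
  [0,0,0,0,0,0,-1],
])

```text
time: 23.7
tool_pos: [0.4914, 0.0389, 0.1136]
tcp_rot: [[0.113, 0.994, 0.0], [0.994, -0.113, 0.0], [0.0, 0.0, -1.0]]
contact_force: [1.5, -0.5, -0.2]
width: 0.0111
finger_force: 30.0
```

The bar is held.

Call:
step_arm([
  [0,2,-12,0,0,0,-1],
  [0,5,-23,0,0,0,-1],
  [0,8,-35,0,0,0,-1],
  [0,12,-46,0,0,0,-1],
  [0,16,-57,0,0,0,-1],
  [0,21,-68,0,0,0,-1],
  [0,26,-78,0,0,0,-1],
  [0,32,-88,0,0,0,-1],
  [0,39,-98,0,0,0,-1],
  [0,46,-108,0,0,0,-1],
])

```text
time: 24.7
tool_pos: [0.535, 0.0335, 0.2214]
tcp_rot: [[0.113, 0.994, -0.005], [0.994, -0.113, -0.001], [-0.001, -0.005, -1.0]]
contact_force: [-3.2, -0.6, -6.1]
width: 0.0113
finger_force: 30.0
```

Call:
step_arm([
  [0,7,-9,0,0,0,-1],
  [0,15,-18,0,0,0,-1],
  [0,23,-27,0,0,0,-1],
  [0,32,-35,0,0,0,-1],
  [0,41,-42,0,0,0,-1],
  [0,50,-49,0,0,0,-1],
  [0,60,-56,0,0,0,-1],
  [0,70,-62,0,0,0,-1],
  [0,81,-68,0,0,0,-1],
  [0,92,-73,0,0,0,-1],
])

```text
time: 25.7
tool_pos: [0.6279, 0.0225, 0.2969]
tcp_rot: [[0.114, 0.994, -0.001], [0.994, -0.114, -0.001], [-0.002, -0.001, -1.0]]
contact_force: [-4.8, -2.7, 4.2]
width: 0.0111
finger_force: 30.0
```

Call:
step_arm([
  [0,6,-2,0,0,0,-1],
  [0,11,-4,0,0,0,-1],
  [0,17,-6,0,0,0,-1],
  [0,22,-8,0,0,0,-1],
  [0,22,-8,0,0,0,-1],
  [0,22,-8,0,0,0,-1],
  [0,22,-8,0,0,0,-1],
  [0,22,-8,0,0,0,-1],
  [0,22,-8,0,0,0,-1],
  [0,22,-8,0,0,0,-1],
])

```text
time: 26.7
tool_pos: [0.6503, 0.0198, 0.305]
tcp_rot: [[0.114, 0.993, 0.001], [0.993, -0.114, -0.001], [-0.001, 0.001, -1.0]]
contact_force: [-4.2, -3.4, 7.9]
width: 0.0111
finger_force: 30.0
```

```bash
python3 - <<'E'
from h import *
from workcell import manip
s=manip.snapshot("side");cv2.imwrite("pics/f.png",s["frame"][:,:,::-1])
st=manip.get_state();print(st["time"],st["tool_pos"],st["contact_force"],st["width"],st["finger_force"])
b=st["tool_pos"]+[0,0,.031];r=b-[.7244,.0128,.11];print("door",np.arctan2(r[2],-(r@[.993,-.115,0])),np.linalg.norm(r[[0,2]]))
yaw=np.radians(-6.6)
H=hsv(s);m=box((H[...,0]>24)&(H[...,0]<36)&(H[...,1]>150)&(H[...,2]>120),(225,252,262,295));print("knob px",[a.mean() for a in np.nonzero(m)[::-1]],m.sum())
E
```

```text
26.75 [0.65029109 0.01979131 0.30495566] [-4.90947712 -2.94657506  6.99663885] 0.011191382724775946 30.003176629543304
door 1.2527322497167765 0.23779842545302257
knob px [np.float64(239.5625), np.float64(279.0625)] 16
```

View pics/f.png

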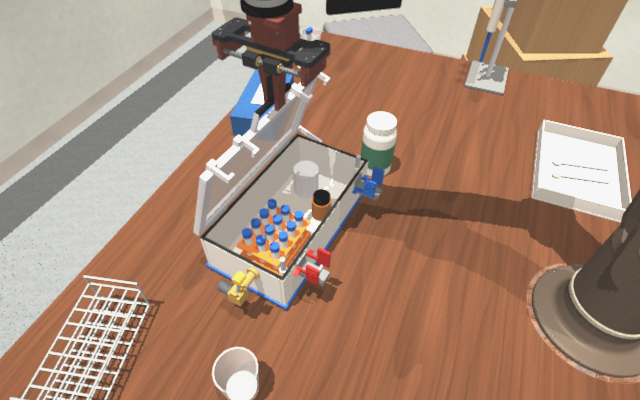

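The door stands wide open, held by its bar at about (270,100). The lever is up at (239,279), and the bottle (379,140) and beaker (237,375) are unmoved. I'm handing it in.

```bash
python3 -c "
from workcell import manip
print(manip.sign_off())"
```

```text
the job is handed in; nothing more can be done
None
```

I handed the job in at about 27 s with the door held by its bar at about 1.25 rad, the vent lever up (about 1.35 rad by camera) and the bottle and beaker unmoved; no verdict came back, the fingertips measured about 23 mm shorter than stated (so I pushed the lever the rest of the way after the first pinch slipped), and that push reached about 47 N at the wrist, apparently fingertips on the knob.

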